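# Snap the grease cap into a hand-truck wheel hub with a driver

## Task

Fit the grease cap to the hand-truck wheel: lay it flange up in the mouth of the hub and let go of it. Then take the bearing driver by its handle and press the cap straight down with the driver's flat face, not with the gripper, until it snaps in and its flange is flush on the hub; never press it harder than 25 N, or the plastic cracks. Finish by standing the driver upright on the bench again, and do not knock the glue bottle or the screw jar about.

Things in the scene. Friction and masses are not known exactly. Their poses are not given: they have to be found in the camera images.
- cap: Grease cap of grey plastic, round, 37 mm tall, 60 g, at first upright on the bench. Origin on its axis at the underside of its flange (56 mm in diameter, 3 mm thick); z up along the axis. Below: a skirt 18 mm long with a 38 mm waist, a snap lip 45 mm in diameter 10.5 mm below the origin, then a cone narrowing to 36 mm.
- cap_top (a point): Centre of the cap's flat top, 19 mm above the cap's origin. From the flange up to here the cap is a plain upright drum 38 mm in diameter and 16 mm tall: grip it by the drum's sides, and press it here.
- hub_face (a point): Centre of the hub's upper face, the mouth of its bore; z up. The steel hub, 62 mm in diameter, stands up in the middle of the wheel, its face 74 mm above the bench. The bore is 48 mm in diameter and 24 mm deep. When the cap is home its flange lies on this face, the cap's origin at this point.
- clip_level (a point): On the bore's axis, 8.5 mm below the hub face, level with three sprung clips. A cap laid in the mouth rests on them, flange about 7 to 8 mm above the hub face. Pressed, they give way at about 9 to 18 N (it differs from day to day) and snap in above the cap's lip when the flange is about 3 mm from the face; the push then drops suddenly by a few N.
- tyre_top (a point): On the wheel's axis, level with the tyre's upper side. The white hand-truck wheel lies on its side, 210 mm across its black tyre, 52 mm thick, between three wooden chocks that keep it from sliding. The tyre is half flat: the wheel, its hub and these points sink about 1 mm for every 2 N pressed on it slowly, 10 mm at most.
- driver: Bearing driver, aluminium, 112 mm tall, 340 g, standing upright on the bench. Origin at the centre of its flat lower face, z up along its axis. Foot: a disc 44 mm in diameter and 14 mm thick; above it, from 18 to 106 mm, a round handle 22 mm in diameter with dark rings.
- glue: White glue bottle, 52 mm in diameter and 140 mm tall, standing beyond the wheel. Origin at the centre of its underside. Leave it alone.
- jar: Glass screw jar with a yellow lid, 68 mm in diameter and 85 mm tall, standing beyond the wheel. Origin at the centre of its underside. Leave it alone.
Things that resemble listed ones, but are neither listed nor needed, are in the scene too. What is shaped like the cap but purple is not meant.

How it is judged:
On the way, in this order (a step that is already met when the one before it is completed fails the run):
1. the cap rests upright in the mouth of the hub, on the clips and not yet pressed in, and the gripper has let go of it (horizontal distance between cap and hub_face below 0.005 m and z of cap in the frame of hub_face between 0.004 and 0.013 m and angle between cap's own z axis and vertical below 0.2 rad and contact force between the fingers and cap below 0.1 N), for 0.2 s.
2. the driver, held in the gripper, presses on the cap and pushes its lip past the clips (contact force between driver and cap above 2 N and contact force between the fingers and driver above 1 N and z of cap in the frame of hub_face below 0.0035 m and horizontal distance between cap and hub_face below 0.004 m).
At the end, for the whole second after the job is handed in: The cap is home: its flange flush on the hub face (within 1.5 mm), centred within 3 mm and square within 0.05 rad; the driver stands upright (within 0.08 rad) on its foot on the bench; both are at rest (horizontal distance between cap and hub_face below 0.003 m and z of cap in the frame of hub_face between -0.002 and 0.0015 m and angle between the z axis of cap and the z axis of hub_face, either way round below 0.05 rad and height (world z) of driver between -0.004 and 0.004 m and angle between driver's own z axis and vertical below 0.08 rad and linear speed of each of driver, cap below 0.02 m/s); the robot touches nothing.
It fails at once if the driver pressed on the cap with more than 25 N (contact force between driver and cap above 25 N).
It fails at once if the gripper touched the cap while it was pressed down past the clips (z of cap in the frame of hub_face below 0.0035 m and horizontal distance between cap and hub_face below 0.02 m and contact force between any of the arm, the fingers and cap above 1 N).
It fails at once if the glue bottle was moved more than 30 mm or tipped (distance of glue from where it was at the start of the episode above 0.03 m or angle between glue's own z axis and vertical above 0.5 rad).
It fails at once if the screw jar was moved more than 30 mm or tipped (distance of jar from where it was at the start of the episode above 0.03 m or angle between jar's own z axis and vertical above 0.5 rad).
It also fails if it takes over 64 s, if anything falls off the work surface, if the arm or the gripper's body presses on something with over 40 N, if the wrist force passes 120 N, or if a joint passes its speed limit or range.

## Robot

A 6-joint arm with a two-finger parallel gripper is mounted at the origin on the work surface. World frame = base frame: x ahead of the robot, y to its left, z up, the work surface at z = 0. Lengths are in m, angles in rad, forces in N, time in s.
With the tool pointing down it reaches from about 0.425 to 0.925 m from the base axis. Payload 12.5 kg.
Tool frame: the origin (TCP) lies between the finger pads; the fingertips stand 17 mm ahead of it and the grasp point (between the pads) lies 2 mm behind it; z points along the fingers, y is the line along which they close (so a half turn about z gives the same grasp; the last joint's range is limited). The gripper opens to 85 mm and grips with 20 to 120 N. Pads are 22 mm wide; open, the fingers measure 114 mm over their backs; the gripper's body (76 mm by 85 mm) begins 54 mm behind the grasp point. The pads swing forward as they close: fully open they stand 13 mm farther back than shut.
Start: joints at [1.23, 0.491, 1.559, -0, 1.092, -0.106], TCP at [0.145, 0.608, 0.248] pointing down, gripper open.
Joint ranges: [-3.1, 3.1], [-0.84, 2.19], [0.05, 2.79], [-1.13, 4.28], [0.06, 2.93], [-2.69, 2.69]. Speed limits (rad/s): [2.22, 2.22, 2.79, 3.14, 3.14, 3.14].

## Interface

Orientations are given as a unit quaternion [w, x, y, z].
In Python, from rig import ctrl, cams gives the robot as it stands. The module is installed in compiled form; this text tells all that it offers.
- The arm moves only by the tool play_rows, never from a script. Its argument "motion" is a list of rows, each a list of 2 entries, a list of its own where there are three numbers: the shift along the tool's x, y, z in units of 40 mm (1.0 is 40 mm), then the turn about the tool's z in units of 6 degrees (1.0 is 6 degrees). In form: [[[tx, ty, tz], turn], ...]. A call has 1 to 12 rows; each row shifts and turns the commanded pose from where the row before left it, along the tool's axes as they then stand; what a row does not reach is not made up. A row lasts 1/10 s, in which the tool goes at most 50 mm and 8.59 degrees, less where a joint would pass 70% of its speed; a pose out of reach is approached as far as the arm can. A call is refused whole if a number of a shift passes 1 or a number of a turn 1, either way. A call with a gripper value outside its range is refused whole. "fingers" is the closure, from -1 (fully open) to 1 (shut), set as the call begins (left out, the last holds). The fingers move at their own pace and stop on an object; "newtons" is the grip in N (left out, the last holds). Time passes only in rows, so rows that do not move let the fingers close. It gives the time, the measured TCP pose, the force, the opening and the grip force at its end, in the units of the state.
- ctrl.read_state(): the state, without advancing time (a new reading comes with each control period).
- cams.snapshot(name): name is "scene" or "side" or "wrist"; returns the picture (480x640x3 uint8, red, green, blue); there is no depth.
- cams.camera_info(name): a dict with "fx", "fy", "cx", "cy" (pixels), "origin" and "rotation" of the camera in the world. Camera axes: x right, y down, z forward; pixel columns grow to the right and rows downward; lengths in m; the calibration is good to about 2 mm. The wrist camera is an equidistant fisheye: a pixel r from the principal point sees the ray r / f radians off the axis. A picture is of the moment at which its call begins: read the wrist's pose just before it. camera_info takes no time and is no camera call; for the wrist camera it gives the pose at the moment of the call.
- ctrl.close_job(): hands the job in; it is judged then, once.
Trained networks look in the newest picture that a camera, given by its name, has taken for a name from the list of things; names that differ only in an ending like _2 or _b are one class to them, and where a whole thing is asked for, a point or a joint stands for the part that bears it (a point fixed in the world has none). Each returns a list of dicts, best first, with "score" (0 to 1); they miss things now and then, are a little off and sometimes report something else, mostly with a low value. They report only what shows in the picture. A call takes as long as a camera call. They do not tell look-alikes from the thing itself.
- cams.masks_of(camera, query): "region" (480x640 bool, what is visible of it) and "point" ([column, row] in pixels, amid what is visible of it).
The state is a dict: "clock": time; "joint_positions": joint angles; "joint_velocities": joint speeds; "joint_efforts": joint torques, N m; "tcp_pos": TCP position; "tool_rot": TCP orientation; "wrist_force": force on the tool from outside, world axes, zero at the start; "wrist_torque": the same for the moment, N m; "grip_width": finger opening in m; "finger_force": force on a finger pad.
Only numpy, scipy, OpenCV 4.12 (cv2) and the standard library are available. Lean on these libraries where they do the work, as an engineer would, in place of code of your own. Each camera call takes 0.05 s, during which the arm holds its last target. There are 200 camera calls.

## Working session

There is one attempt and no reset: what is moved stays moved. The work goes in short steps, Python scripts to look and compute and a tool call to move; the robot and the scene stay as the last step left them, time stands still between calls to the robot, and variables do not carry over. Pictures are saved under pics/ and viewed, at most 10 in all, crops included, and the job is handed in when it is done.

Besides the shell and the picture viewer there is one more tool, called after "Request:" as name(argument=value, ...), one argument or row to a line, values as JSON. play_rows: Moves the arm, as the interface text tells. Its arguments: {"type":"object","properties":{"motion":{"type":"array"},"fingers":{"type":"number"},"newtons":{"type":"number"}},"required":["motion"]}

```bash
mkdir -p pics; cat > h.py <<'E'
import numpy as np,cv2
from rig import ctrl,cams
def ray(ci,p):
    x=(p[0]-ci['cx'])/ci['fx'];y=(p[1]-ci['cy'])/ci['fy']
    return np.array([x,y,1.])
def toz(cam,p,z,ci=None,fish=False):
    ci=ci or cams.camera_info(cam)
    d=ray(ci,p)
    if cam=='wrist':
        r=np.hypot(d[0],d[1]); d=np.array([d[0]/max(r,1e-9)*np.sin(r),d[1]/max(r,1e-9)*np.sin(r),np.cos(r)])
    d=np.array(ci['rotation'])@d;o=np.array(ci['origin'])
    return o+d*(z-o[2])/d[2]
def proj(cam,P,ci=None):
    ci=ci or cams.camera_info(cam)
    c=np.array(ci['rotation']).T@(np.asarray(P,float)-np.array(ci['origin']))
    if cam=='wrist':
        s=np.hypot(c[0],c[1]);t=np.arctan2(s,c[2]);u=c[:2]/max(s,1e-9)*t
    else: u=c[:2]/c[2]
    return np.array([u[0]*ci['fx']+ci['cx'],u[1]*ci['fy']+ci['cy']])
def save(name,img): cv2.imwrite('pics/'+name,cv2.cvtColor(img,cv2.COLOR_RGB2BGR))
E
python3 - <<'E'
from h import *
for c in ['scene','side']:
    im=cams.snapshot(c);save(c+'.png',im)
    ci=cams.camera_info(c);print(c,np.round(ci['origin'],3),ci['fx'],np.round(np.array(ci['rotation'])[:,2],2))
    for q in ['cap','hub_face','driver','glue','jar']:
        for m in cams.masks_of(c,q):
            ys,xs=np.where(m['region']);print(q,round(m['score'],2),np.round(m['point']),xs.min(),xs.max(),ys.min(),ys.max())
E
```

```text
Traceback (most recent call last):
IndexError: too many indices for array: array is 1-dimensional, but 2 were indexed
```

View pics/scene.png

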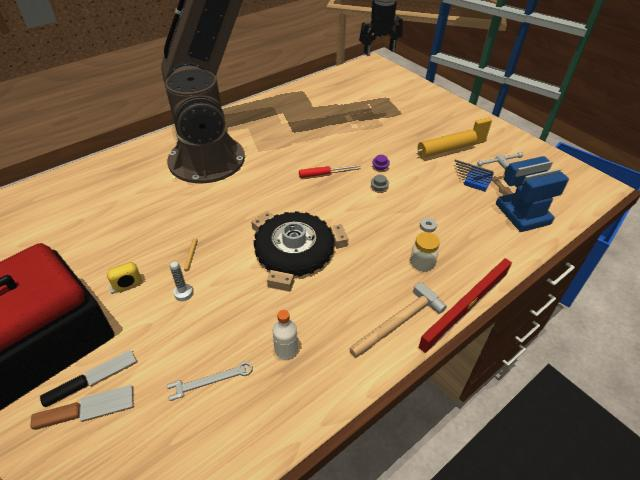

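The scene picture shows the grey cap at (380,183), its purple look-alike at (381,162), and a small grey ring at (428,224). The driver is at (180,282), the hub at (293,234), the glue bottle at (285,336) and the jar at (425,252).

```bash
sed -i "s/^def ray/from scipy.spatial.transform import Rotation as R\n_ci=cams.camera_info\ndef CI(n):\n    c=dict(_ci(n));q=np.array(c['rotation'],float)\n    c['rotation']=q if q.ndim==2 else R.from_quat(q[[1,2,3,0]]).as_matrix()\n    return c\ncams_info=CI\ndef ray/; s/ci or cams.camera_info/ci or CI/" h.py
python3 - <<'E'
from h import *
print(cams.camera_info('scene'))
print(ctrl.read_state())
im0=cams.snapshot('scene');save('crop.png',cv2.resize(im0[130:320,140:460],None,fx=2.5,fy=2.5,interpolation=2))
for c in ['scene','side','wrist']:
    im=cams.snapshot(c);save(c+'.png',im)
    ci=CI(c);print(c,np.round(ci['origin'],3),ci['fx'],np.round(ci['rotation'][:,2],2))
    for q,z in [('cap',.018),('hub_face',.06),('driver',.05),('glue',.07),('jar',.042)]:
        for m in cams.masks_of(c,q):
            ys,xs=np.where(m['region']);print(q,round(m['score'],2),np.round(m['point']),xs.min(),xs.max(),ys.min(),ys.max(),np.round(toz(c,m['point'],z,ci),3))
E
```

```text
{'fx': 476.746764964767, 'fy': 476.746764964767, 'cx': 326.2637671050298, 'cy': 234.53201369255493, 'origin': array([ 1.22410481, -0.50269983,  0.94933582]), 'rotation': array([-0.34414966,  0.833912  ,  0.40202102, -0.15662337])}
{'clock': 0.05, 'joint_positions': array([ 1.23042792e+00,  4.91542369e-01,  1.55947524e+00,  5.66478935e-06,
        1.09167458e+00, -1.05589379e-01]), 'joint_velocities': array([-0.00102828, -0.00256902, -0.0002907 ,  0.00068955, -0.00016089,
       -0.00149688]), 'joint_efforts': array([ 5.05420947e-03, -6.20060205e+01, -2.62332416e+01, -3.80861593e-05,
        2.87668772e-03,  3.88517242e-05]), 'tcp_pos': array([0.1452912 , 0.60765847, 0.24772952]), 'tool_rot': array([-1.24024089e-04,  1.17121372e-01,  9.93117456e-01, -5.35602598e-04]), 'wrist_force': array([ 0.33562127, -0.43247512, -0.28904207]), 'wrist_torque': array([0.0139026 , 0.10230562, 0.00744631]), 'finger_force': 0.0, 'grip_width': 0.0854681414820744}
scene [ 1.224 -0.503  0.949] 476.746764964767 [-0.54  0.45 -0.71]
cap 0.74 [378. 161.] 373 389 155 169 [0.366 0.424 0.018]
hub_face 0.75 [294. 243.] 254 334 211 275 [ 0.526 -0.029  0.06 ]
driver 0.82 [180. 287.] 170 192 262 300 [ 0.468 -0.321  0.05 ]
glue 0.97 [286. 336.] 273 297 310 359 [ 0.744 -0.209  0.07 ]
jar 0.95 [422. 253.] 409 439 232 271 [0.743 0.22  0.042]
side [ 0.438 -0.702  0.774] 526.3714176963495 [ 0.14  0.73 -0.67]
cap 0.79 [241. 183.] 232 254 171 191 [0.446 0.343 0.018]
cap 0.52 [210. 164.] 201 221 158 175 [0.375 0.436 0.018]
hub_face 0.88 [279. 288.] 225 337 242 333 [ 0.491 -0.049  0.06 ]
driver 0.83 [277. 433.] 262 291 402 460 [ 0.454 -0.322  0.05 ]
glue 0.76 [436. 340.] 419 455 302 371 [ 0.73  -0.216  0.07 ]
glue 0.36 [278. 291.] 224 336 242 332 [ 0.487 -0.065  0.07 ]
jar 0.72 [374. 191.] 359 389 169 213 [0.746 0.228 0.042]
wrist [0.079 0.624 0.374] 371.64829954431775 [ 0.26 -0.06 -0.96]
```

```bash
ls pics
```

```text
crop.png
scene.png
side.png
wrist.png
```

View pics/crop.png

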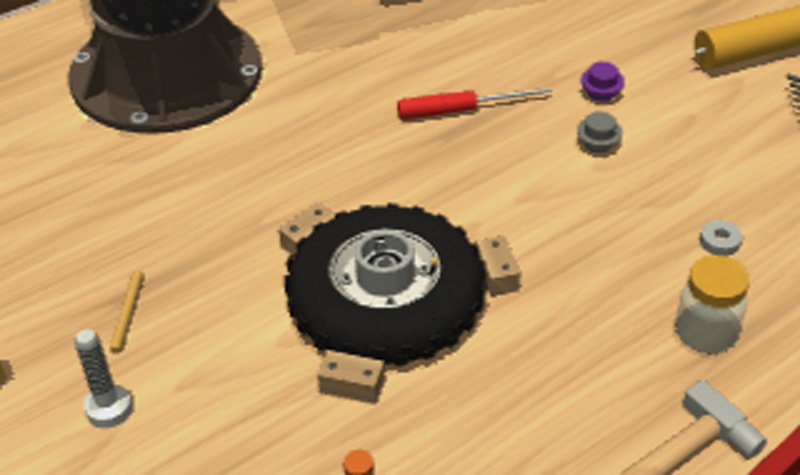

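View pics/side.png

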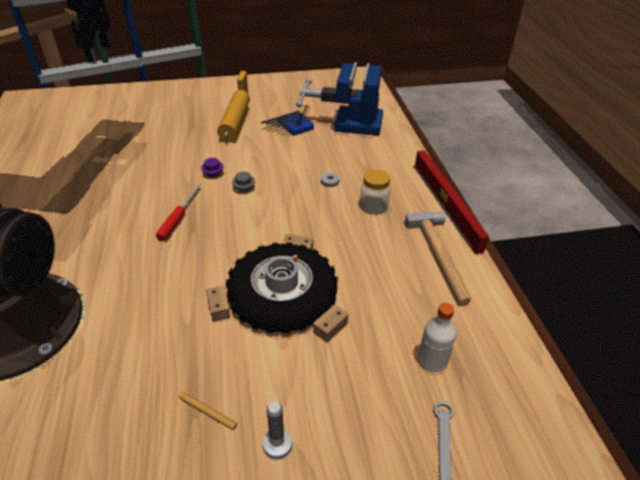

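The crop shows the grey cap upright at scene (380,183), which I choose by colour over the purple one at (381,162); the ring at (428,224) is flat. The side view agrees: cap (243,182), hub face (282,267), driver (277,430).

```bash
python3 - <<'E'
from h import *
for n,a,b,z in [('cap',(380,179),(243,178),.037),('hub',(294,230.5),(282,267),.074),('drvtop',(175,264),(274,405),.112),('drvfoot',(182,294),(277,441),.014)]:
    print(n,np.round(toz('scene',a,z),4),np.round(toz('side',b,z),4))
q=ctrl.read_state()['tool_rot'];print(np.round(R.from_quat(q[[1,2,3,0]]).as_matrix(),3))
ci=CI('wrist');print({k:np.round(ci[k],3) for k in ci}); print(proj('wrist',[.45,.345,.037]))
E
```

```text
cap [0.4536 0.3463 0.037 ] [0.4521 0.3362 0.037 ]
hub [ 0.5018 -0.0101  0.074 ] [ 0.502  -0.0112  0.074 ]
drvtop [ 0.4526 -0.3116  0.112 ] [ 0.4531 -0.3133  0.112 ]
drvfoot [ 0.4609 -0.3197  0.014 ] [ 0.4528 -0.3159  0.014 ]
[[-0.973  0.233  0.   ]
 [ 0.233  0.973  0.   ]
 [-0.     0.    -1.   ]]
{'fx': np.float64(371.648), 'fy': np.float64(371.648), 'cx': np.float64(321.053), 'cy': np.float64(242.522), 'origin': array([0.079, 0.624, 0.374]), 'rotation': array([[ 0.233,  0.936,  0.264],
       [ 0.973, -0.224, -0.062],
       [ 0.001,  0.271, -0.963]])}
[190.78904455 466.86769897]
```

Request:
play_rows(
  motion=[
    [[-1,-0.52,0],0],
    [[-1,-0.52,0],0],
    [[-1,-0.52,0],0],
    [[-1,-0.52,0],0],
    [[-1,-0.52,0],0],
    [[-1,-0.52,0],0],
    [[-1,-0.52,0],0],
    [[-1,-0.52,0.3],0],
    [[-1,-0.52,0.7],0],
    [[0,0,1],0],
    [[0,0,0],0],
    [[0,0,0],0],
  ],
  fingers=-1,
)

```text
clock: 2.2
tcp_pos: [0.4498, 0.3441, 0.1704]
tool_rot: [-0.0, 0.117, 0.993, -0.0]
wrist_force: [0.2, 0.3, 1.4]
grip_width: 0.0854
finger_force: 0.0
```

```bash
cat >> h.py <<'E'
def look(q,z,name=None):
    s=ctrl.read_state();im=cams.snapshot('wrist');ci=CI('wrist')
    if name: save(name,im)
    t=s['tcp_pos'];T=R.from_quat(s['tool_rot'][[1,2,3,0]]).as_matrix()
    print('tcp',np.round(t,4),'y',np.round(T[:,1],3),'x',np.round(T[:,0],3),'tpx',np.round(proj('wrist',t,ci)))
    for m in cams.masks_of('wrist',q):
        ys,xs=np.where(m['region'])
        if len(xs)<20: continue
        P=toz('wrist',((xs.min()+xs.max())/2,(ys.min()+ys.max())/2),z,ci)
        print(q,round(m['score'],2),np.round(m['point']),xs.min(),xs.max(),ys.min(),ys.max(),np.round(P,4),'tool',np.round(T.T@(P-t)/.04,3))
    return im,ci,t,T
E
python3 - <<'E'
from h import *
look('cap',.025,'w1.png')
E
```

```text
tcp [0.4498 0.3441 0.1704] y [ 0.232  0.973 -0.001] x [-0.973  0.232  0.001] tpx [320. 325.]
cap 0.87 [402. 120.] 365 439 82 156 [0.3808 0.4221 0.025 ] tool [2.129 1.498 3.636]
cap 0.56 [329. 230.] 292 364 197 267 [0.4514 0.3499 0.025 ] tool [-0.006  0.153  3.635]
cap 0.18 [ 35. 330.] 0 98 255 415 [0.4899 0.0419 0.025 ] tool [-2.732 -7.111  3.637]
```

View pics/w1.png

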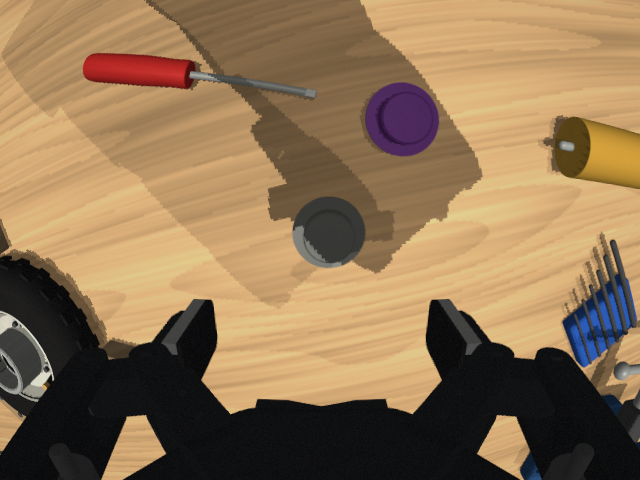

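Wrist view: the grey cap is at (328,232), the purple one at (402,120); I shift +0.15 along tool y, then descend.

Request:
play_rows(
  motion=[
    [[0,0.15,0.5],0],
    [[0,0,0.8],0],
    [[0,0,0.6],0],
    [[0,0,0],0],
    [[0,0,0],0],
  ],
)

```text
clock: 2.8
tcp_pos: [0.4516, 0.3505, 0.0955]
tool_rot: [0.001, 0.117, 0.993, 0.001]
wrist_force: [0.6, 0.7, -0.0]
grip_width: 0.0856
finger_force: 0.0
```

```bash
python3 - <<'E'
from h import *
look('cap',.021,'w2.png')
E
```

```text
tcp [0.4516 0.3505 0.0955] y [0.232 0.973 0.001] x [-0.973  0.232 -0.001] tpx [321. 325.]
cap 0.75 [418. 112.] 369 467 61 160 [0.3805 0.4216 0.021 ] tool [2.144 1.316 1.862]
cap 0.72 [318. 259.] 270 367 215 308 [0.451  0.3494 0.021 ] tool [ 0.011 -0.031  1.863]
cap 0.66 [ 15. 374.] 0 52 309 452 [0.5036 0.0678 0.021 ] tool [-2.9   -6.576  1.858]
```

View pics/w2.png

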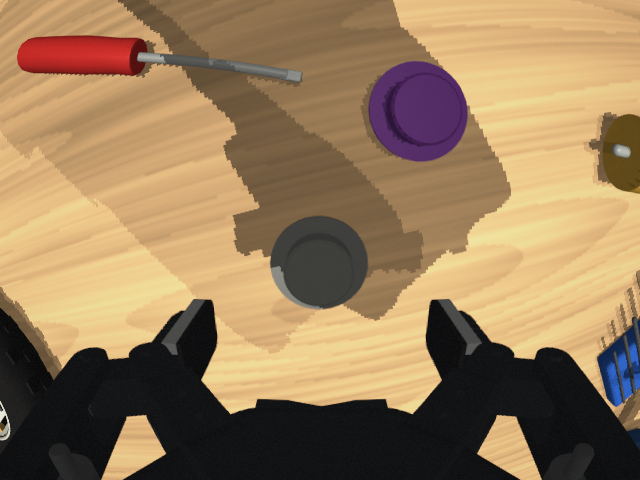

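Cap at (319,262), centred between the fingers to within about 1 mm.

Request:
play_rows(
  motion=[
    [[0,-0.02,0.7],0],
    [[0,0,0.5],0],
    [[0,0,0.18],0],
    [[0,0,0],0],
    [[0,0,0],0],
  ],
)

```text
clock: 3.4
tcp_pos: [0.4517, 0.3492, 0.04]
tool_rot: [0.001, 0.117, 0.993, 0.001]
wrist_force: [0.2, 0.8, 0.2]
grip_width: 0.0853
finger_force: 0.0
```

Request:
play_rows(
  motion=[
    [[0,0,0],0],
    [[0,0,0],0],
    [[0,0,0],0],
    [[0,0,0],0],
    [[0,0,0],0],
    [[0,0,0],0],
    [[0,0,0],0],
    [[0,0,0],0],
  ],
  fingers=1,
  newtons=25,
)

```text
clock: 4.2
tcp_pos: [0.4513, 0.349, 0.0393]
tool_rot: [0.0, 0.117, 0.993, 0.0]
wrist_force: [-0.7, -1.2, 6.2]
grip_width: 0.0364
finger_force: 24.5
```

Request:
play_rows(
  motion=[
    [[0,0,-0.3],0],
    [[0,0,-0.8],0],
    [[0,0,-1],0],
    [[0,0,-0.9],0],
    [[0,0,-0.25],0],
    [[0,0,0],0],
  ],
)

```text
clock: 4.8
tcp_pos: [0.4515, 0.3491, 0.1707]
tool_rot: [0.001, 0.117, 0.993, 0.001]
wrist_force: [-0.7, 0.8, -0.4]
grip_width: 0.0366
finger_force: 25.5
```

Request:
play_rows(
  motion=[
    [[-0.33,-0.84,0],0],
    [[-0.33,-0.84,0],0],
    [[-0.33,-0.84,0],0],
    [[-0.33,-0.84,0],0],
    [[-0.33,-0.84,0],0],
    [[-0.33,-0.84,0],0],
    [[-0.33,-0.84,0],0],
    [[-0.33,-0.84,0],0],
    [[-0.33,-0.84,0],0],
    [[-0.33,-0.84,0],0],
    [[0,0,0],0],
    [[0,0,0],0],
  ],
)

```text
clock: 6.0
tcp_pos: [0.5008, -0.0091, 0.1675]
tool_rot: [-0.001, 0.118, 0.993, 0.0]
wrist_force: [-0.4, -0.5, -1.0]
grip_width: 0.0369
finger_force: 25.5
```

```bash
python3 - <<'E'
from h import *
im,ci,t,T=look('hub_face',.052,'w3.png')
look('cap',t[2]-.018)
for dz in (0,-.018): print(proj('wrist',t+[0,0,dz],ci))
print('hub guess px',proj('wrist',[.502,-.0107,.074],ci))
E
```

```text
tcp [ 0.5008 -0.0091  0.1675] y [ 0.234  0.972 -0.   ] x [-0.972  0.234  0.002] tpx [319. 326.]
hub_face 0.56 [319. 200.] 177 464 86 365 [ 0.4887 -0.0057  0.052 ] tool [0.308 0.011 2.888]
hub_face 0.46 [ 23. 259.] 0 43 233 280 [ 0.4509 -0.2681  0.052 ] tool [-0.311 -6.586  2.887]
tcp [ 0.5009 -0.008   0.168 ] y [0.232 0.973 0.   ] x [-0.973  0.232  0.002] tpx [320. 326.]
cap 0.94 [320. 299.] 259 382 243 363 [ 0.4999 -0.0077  0.1495] tool [0.024 0.001 0.461]
[319.20992498 326.15230102]
[319.3572963  306.05771015]
hub guess px [317.71056686 255.75217516]
```

View pics/w3.png

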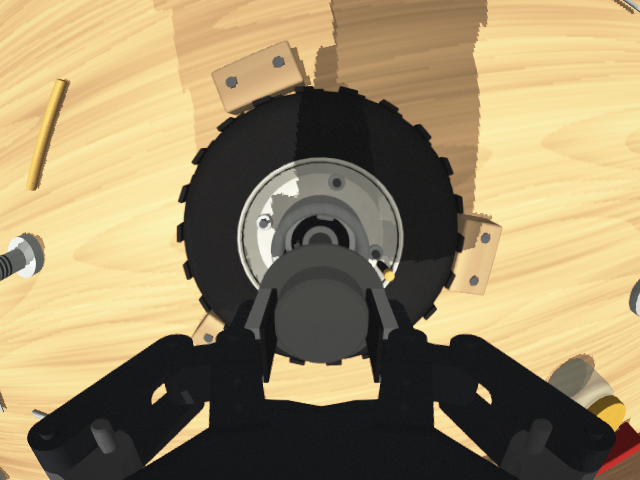

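The cap hangs square at (320,299) below the fingers. The hub is partly hidden behind it around (320,240), so I fit the projected hub circles to the image edges in all three cameras.

```bash
cat > fit.py <<'E'
from h import *
def fit(img,cam,ci,guess,z=.074,rs=(.031,.024),ymax=999,span=.008,step=.0005):
    g=cv2.GaussianBlur(cv2.cvtColor(img,cv2.COLOR_RGB2GRAY).astype(np.float32),(0,0),.8)
    gx=cv2.Sobel(g,cv2.CV_32F,1,0);gy=cv2.Sobel(g,cv2.CV_32F,0,1)
    a=np.linspace(0,2*np.pi,90,endpoint=False);best=[]
    for dx in np.arange(-span,span+1e-6,step):
        for dy in np.arange(-span,span+1e-6,step):
            c=np.array([guess[0]+dx,guess[1]+dy,z]);s=0;n=0
            for r in rs:
                p=np.array([proj(cam,c+[r*np.cos(t),r*np.sin(t),0],ci) for t in a],np.float32)
                d=np.roll(p,-1,0)-np.roll(p,1,0);nn=np.c_[d[:,1],-d[:,0]];nn/=np.linalg.norm(nn,axis=1)[:,None]
                ok=p[:,1]<ymax
                X=cv2.remap(gx,p[:,0],p[:,1],1).ravel();Y=cv2.remap(gy,p[:,0],p[:,1],1).ravel()
                s+=np.minimum(abs(X*nn[:,0]+Y*nn[:,1]),120)[ok].sum();n+=ok.sum()
            best.append((s/n,c[0],c[1]))
    best=np.array(sorted(best)[::-1]);w=best[:12];print(cam,np.round(best[0],4),'mean12',np.round(w.mean(0),4),'std',np.round(w.std(0),4))
    return best[0]
E
python3 - <<'E'
from fit import *
L=lambda n:cv2.cvtColor(cv2.imread('pics/'+n),cv2.COLOR_BGR2RGB)
for c in ('scene','side'): fit(L(c+'.png'),c,CI(c),(.502,-.0107))
ci=CI('wrist');fit(L('w3.png'),'wrist',ci,(.502,-.0107),ymax=240)
# tyre from scene/side: outer circle at mid height
for c in ('scene','side'): fit(L(c+'.png'),c,CI(c),(.502,-.0107),z=.052,rs=(.0625,))
E
```

```text
scene [ 1.094455e+02  4.970000e-01 -9.200000e-03] mean12 [ 1.090833e+02  4.972000e-01 -9.600000e-03] std [0.2387 0.0005 0.0006]
side [ 1.041015e+02  4.990000e-01 -1.120000e-02] mean12 [ 1.036888e+02  4.993000e-01 -1.140000e-02] std [0.2619 0.0005 0.0005]
wrist [ 6.31571e+01  5.07000e-01 -1.37000e-02] mean12 [ 6.19162e+01  5.06400e-01 -1.33000e-02] std [0.6867 0.0023 0.0022]
scene [ 1.189083e+02  5.010000e-01 -1.170000e-02] mean12 [ 1.171154e+02  5.005000e-01 -1.140000e-02] std [1.1103e+00 7.0000e-04 5.0000e-04]
side [ 1.081447e+02  4.995000e-01 -1.470000e-02] mean12 [ 1.062351e+02  4.995000e-01 -1.440000e-02] std [1.2254e+00 4.0000e-04 6.0000e-04]
```

Request:
play_rows(
  motion=[
    [[0.6,0,0],0],
    [[0.6,0,0],0],
    [[0,0,0],0],
    [[0,0,0],0],
    [[0,0,0],0],
  ],
)

```text
clock: 6.7
tcp_pos: [0.4556, 0.0027, 0.1689]
tool_rot: [0.001, 0.117, 0.993, 0.0]
wrist_force: [-0.6, -0.7, -1.0]
grip_width: 0.0369
finger_force: 25.5
```

```bash
python3 - <<'E'
from fit import *
im,ci,t,T=look('hub_face',.052,'w4.png')
fit(im,'wrist',ci,(.500,-.0107))
b=fit(im,'wrist',ci,(.500,-.0107),rs=(.031,))
b=fit(im,'wrist',ci,(.500,-.0107),rs=(.024,))
o=im.copy()
for c,r,z,col in [((b[1],b[2]),.031,.074,(255,0,0)),((b[1],b[2]),.024,.074,(0,255,0)),(t[:2],.028,t[2]-.017,(0,0,255)),(t[:2],.019,t[2]-.001,(0,255,255))]:
    p=np.array([proj('wrist',[c[0]+r*np.cos(a),c[1]+r*np.sin(a),z],ci) for a in np.linspace(0,6.3,80)])
    cv2.polylines(o,[np.round(p*8).astype(np.int32)],True,col,1,shift=3)
save('w4c.png',cv2.resize(o[120:400,140:500],None,fx=2.1,fy=2.1,interpolation=2))
E
```

```text
tcp [0.4556 0.0027 0.1689] y [0.232 0.973 0.   ] x [-0.973  0.232 -0.001] tpx [321. 326.]
hub_face 0.97 [318. 244.] 182 455 152 405 [ 0.4804 -0.005   0.052 ] tool [-0.647 -0.044  2.922]
wrist [ 3.34335e+01  5.07000e-01 -1.77000e-02] mean12 [ 3.27525e+01  5.06600e-01 -1.81000e-02] std [0.4274 0.0008 0.0005]
wrist [ 5.87129e+01  5.07000e-01 -9.70000e-03] mean12 [ 5.62967e+01  5.07000e-01 -9.70000e-03] std [1.3311e+00 7.0000e-04 5.0000e-04]
wrist [ 3.09423e+01  5.07000e-01 -1.77000e-02] mean12 [ 2.87516e+01  5.06700e-01 -1.76000e-02] std [1.181e+00 7.000e-04 3.000e-04]
```

View pics/w4c.png

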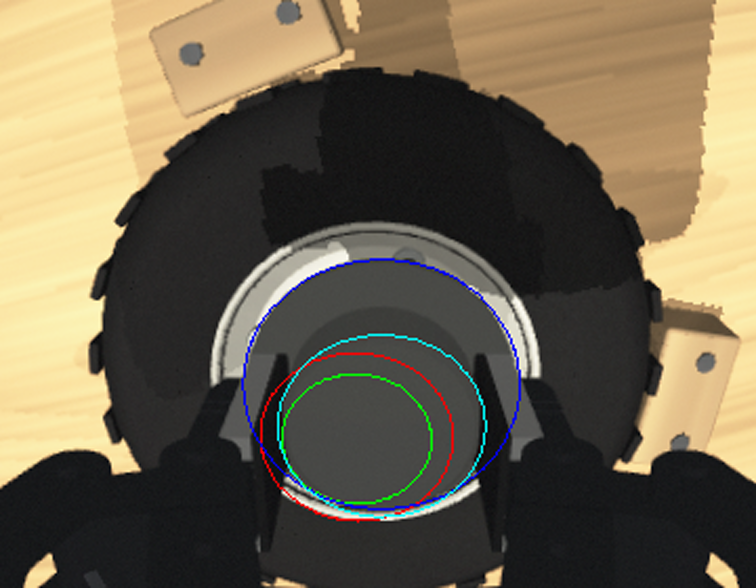

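The move went the wrong way: image "up" is world −x, so the hub is now hidden behind the cap. I'll move forward and fit again.

Request:
play_rows(
  motion=[
    [[-0.8,0,0],0],
    [[-0.9,0,0],0],
    [[-0.8,0,0],0],
    [[0,0,0],0],
    [[0,0,0],0],
    [[0,0,0],0],
  ],
)

```text
clock: 7.4
tcp_pos: [0.5512, -0.0206, 0.1684]
tool_rot: [-0.001, 0.117, 0.993, 0.0]
wrist_force: [0.3, 0.3, -0.6]
grip_width: 0.0371
finger_force: 25.5
```

```bash
python3 - <<'E'
from fit import *
im,ci,t,T=look('hub_face',.052,'w5.png')
h=fit(im,'wrist',ci,(.500,-.0107))
fit(im,'wrist',ci,(.500,-.0107),rs=(.031,));fit(im,'wrist',ci,(.500,-.0107),rs=(.024,))
f=fit(im,'wrist',ci,t[:2],z=t[2]-.018,rs=(.028,),ymax=300)
d=fit(im,'wrist',ci,t[:2],z=t[2]-.002,rs=(.019,))
for n,v in(('h',h),('f',f),('d',d)): print(n,np.round((T.T@(np.array([v[1],v[2],0])-t*[1,1,0]))[:2]*1000,1))
o=im.copy()
for c,r,z,col in [(h[1:],.031,.074,(255,0,0)),(h[1:],.024,.074,(0,255,0)),(f[1:],.028,t[2]-.018,(0,0,255)),(d[1:],.019,t[2]-.002,(0,255,255))]:
    p=np.array([proj('wrist',[c[0]+r*np.cos(a),c[1]+r*np.sin(a),z],ci) for a in np.linspace(0,6.3,80)])
    cv2.polylines(o,[np.round(p*8).astype(np.int32)],True,col,1,shift=3)
save('w5c.png',cv2.resize(o[100:380,140:500],None,fx=2.1,fy=2.1,interpolation=2))
E
```

```text
tcp [ 0.5512 -0.0206  0.1684] y [0.233 0.973 0.   ] x [-0.973  0.233  0.001] tpx [321. 326.]
hub_face 0.56 [321. 154.] 171 467 15 293 [ 0.493  -0.0078  0.052 ] tool [ 1.485 -0.029  2.912]
wrist [ 8.03505e+01  5.00500e-01 -1.02000e-02] mean12 [ 7.30447e+01  5.00400e-01 -1.00000e-02] std [4.6528e+00 5.0000e-04 5.0000e-04]
wrist [ 9.39811e+01  5.00500e-01 -1.02000e-02] mean12 [ 7.99694e+01  5.00500e-01 -9.90000e-03] std [8.1768e+00 4.0000e-04 6.0000e-04]
wrist [ 8.22979e+01  4.93000e-01 -1.12000e-02] mean12 [ 8.03706e+01  4.95300e-01 -1.20000e-02] std [8.905e-01 3.400e-03 7.000e-04]
wrist [ 9.32136e+01  5.51700e-01 -2.06000e-02] mean12 [ 7.44518e+01  5.51500e-01 -2.06000e-02] std [8.7721e+00 6.0000e-04 4.0000e-04]
wrist [ 7.3243e+01  5.5170e-01 -2.0600e-02] mean12 [ 6.29679e+01  5.51100e-01 -2.04000e-02] std [5.717e+00 5.000e-04 5.000e-04]
h [51.7 -1.7]
f [-0.5  0.1]
d [-0.5  0.1]
```

View pics/w5c.png

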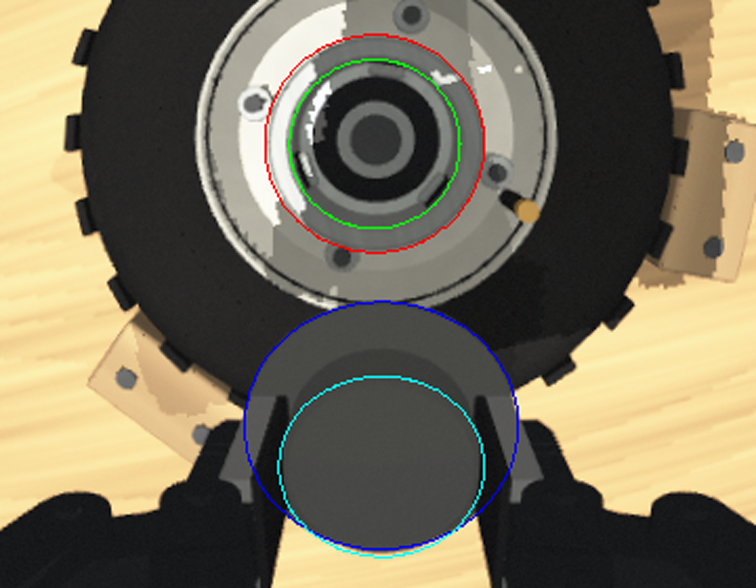

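Both fits lie right on the edges: hub at (0.5005, −0.0102), with the cap on the tool axis.

Request:
play_rows(
  motion=[
    [[0.6,-0.045,0],0],
    [[0.7,0,0],0],
    [[0,0,0],0],
    [[0,0,0],0],
    [[0,0,0.5],0],
    [[0,0,0.5],0],
    [[0,0,0.2],0],
    [[0,0,0],0],
    [[0,0,0],0],
  ],
)

```text
clock: 8.4
tcp_pos: [0.5015, -0.0105, 0.1211]
tool_rot: [0.0, 0.117, 0.993, 0.0]
wrist_force: [0.2, 0.0, -0.5]
grip_width: 0.0367
finger_force: 25.5
```

Request:
play_rows(
  motion=[
    [[0.03,0.005,0.15],0],
    [[0,0,0.15],0],
    [[0,0,0.05],0],
    [[0,0,0],0],
    [[0,0,0],0],
  ],
)

```text
clock: 8.9
tcp_pos: [0.4999, -0.0099, 0.1067]
tool_rot: [0.0, 0.117, 0.993, 0.0]
wrist_force: [0.5, 0.1, -0.8]
grip_width: 0.0367
finger_force: 25.5
```

Request:
play_rows(
  motion=[
    [[0,0,0.04],0],
    [[0,0,0.02],0],
    [[0,0,0],0],
    [[0,0,0],0],
  ],
)

```text
clock: 9.3
tcp_pos: [0.4999, -0.0099, 0.1043]
tool_rot: [0.0, 0.117, 0.993, 0.0]
wrist_force: [-0.2, -0.5, -0.7]
grip_width: 0.0369
finger_force: 25.5
```

Request:
play_rows(
  motion=[
    [[0,0,0.03],0],
    [[0,0,0],0],
    [[0,0,0],0],
  ],
)

```text
clock: 9.6
tcp_pos: [0.4999, -0.0099, 0.1031]
tool_rot: [-0.0, 0.117, 0.993, 0.0]
wrist_force: [0.9, -0.6, -0.7]
grip_width: 0.0372
finger_force: 25.5
```

Request:
play_rows(
  motion=[
    [[0,0,0.03],0],
    [[0,0,0],0],
    [[0,0,0],0],
  ],
)

```text
clock: 9.9
tcp_pos: [0.4999, -0.0099, 0.1019]
tool_rot: [-0.0, 0.117, 0.993, 0.0]
wrist_force: [-0.9, 0.9, 0.6]
grip_width: 0.0368
finger_force: 25.6
```

Request:
play_rows(
  motion=[
    [[0,0,0],0],
    [[0,0,0],0],
    [[0,0,0],0],
    [[0,0,0],0],
    [[0,0,0],0],
    [[0,0,0],0],
  ],
  fingers=-1,
)

```text
clock: 10.5
tcp_pos: [0.4999, -0.0099, 0.1019]
tool_rot: [-0.0, 0.117, 0.993, 0.0]
wrist_force: [1.1, -0.1, -0.8]
grip_width: 0.0849
finger_force: 0.0
```

Request:
play_rows(
  motion=[
    [[0,0,-0.3],0],
    [[0,0,-0.6],0],
    [[0,0,-0.8],0],
    [[-0.6,0,-0.5],0],
    [[-0.6,0,0],0],
    [[0,0,0],0],
    [[0,0,0],0],
  ],
)

```text
clock: 11.2
tcp_pos: [0.5461, -0.0211, 0.1902]
tool_rot: [-0.0, 0.117, 0.993, 0.0]
wrist_force: [-0.2, 0.1, 0.1]
grip_width: 0.0857
finger_force: 0.0
```

```bash
python3 - <<'E'
from fit import *
im,ci,t,T=look('cap',.09,'w6.png')
f=fit(im,'wrist',ci,(.5005,-.0102),z=.0845,rs=(.028,))
d=fit(im,'wrist',ci,(.5005,-.0102),z=.1005,rs=(.019,))
h=fit(im,'wrist',ci,(.5005,-.0102),z=.074,rs=(.031,))
o=im.copy()
for c,r,z,col in [(h[1:],.031,.074,(255,0,0)),(f[1:],.028,.0845,(0,0,255)),(d[1:],.019,.1005,(0,255,255))]:
    p=np.array([proj('wrist',[c[0]+r*np.cos(a),c[1]+r*np.sin(a),z],ci) for a in np.linspace(0,6.3,80)])
    cv2.polylines(o,[np.round(p*8).astype(np.int32)],True,col,1,shift=3)
save('w6c.png',cv2.resize(o[60:340,140:500],None,fx=2.1,fy=2.1,interpolation=2))
E
```

```text
tcp [ 0.5461 -0.0211  0.1902] y [0.233 0.973 0.   ] x [-0.973  0.233  0.   ] tpx [321. 327.]
cap 0.97 [320. 172.] 277 365 130 218 [ 0.4991 -0.0097  0.09  ] tool [1.209 0.003 2.505]
wrist [ 8.83718e+01  5.00500e-01 -9.70000e-03] mean12 [ 8.26982e+01  5.00000e-01 -9.70000e-03] std [3.7068e+00 4.0000e-04 7.0000e-04]
wrist [ 4.69416e+01  5.05500e-01 -1.27000e-02] mean12 [ 4.42927e+01  5.05900e-01 -1.24000e-02] std [1.6957e+00 5.0000e-04 5.0000e-04]
wrist [ 9.69702e+01  4.99500e-01 -9.70000e-03] mean12 [ 8.83888e+01  4.99600e-01 -9.90000e-03] std [4.9986e+00 5.0000e-04 5.0000e-04]
```

View pics/w6c.png

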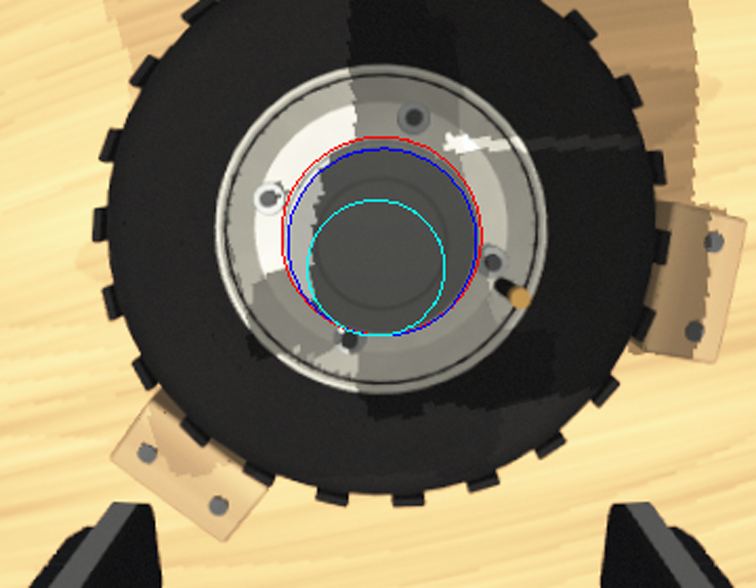

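The cap sits flange up in the hub mouth, concentric with it at about crop (380,243). Next, the driver.

Request:
play_rows(
  motion=[
    [[0,-0.94,0],0],
    [[0,-0.94,0],0],
    [[0,-0.94,0],0],
    [[0,-0.94,0],0],
    [[0,-0.94,0],0],
    [[0,-0.94,0],0],
    [[0,-0.94,0],0],
    [[0,-0.94,0],0],
    [[0,0,0],0],
    [[0,0,0],0],
    [[0,0,0],0],
  ],
)

```text
clock: 12.4
tcp_pos: [0.4764, -0.3126, 0.1898]
tool_rot: [-0.0, 0.117, 0.993, 0.0]
wrist_force: [0.6, 0.4, -0.2]
grip_width: 0.0856
finger_force: 0.0
```

```bash
python3 - <<'E'
from fit import *
print(ctrl.read_state()['joint_positions'])
im,ci,t,T=look('driver',.112,'w7.png')
a=fit(im,'wrist',ci,(.453,-.316),z=.014,rs=(.022,),span=.012)
b=fit(im,'wrist',ci,(.453,-.316),z=.112,rs=(.011,),span=.012)
c=fit(im,'wrist',ci,(.453,-.316),z=.109,rs=(.011,),span=.012)
o=im.copy()
for v,r,z,col in [(a[1:],.022,.014,(255,0,0)),(b[1:],.011,.112,(0,255,0))]:
    p=np.array([proj('wrist',[v[0]+r*np.cos(q),v[1]+r*np.sin(q),z],ci) for q in np.linspace(0,6.3,80)])
    cv2.polylines(o,[np.round(p*8).astype(np.int32)],True,col,1,shift=3)
save('w7c.png',cv2.resize(o[60:400,120:520],None,fx=1.75,fy=1.75,interpolation=2))
E
```

```text
[-6.96671405e-01  4.79962664e-01  1.76140715e+00  2.65363702e-04
  9.01084313e-01 -2.03337542e+00]
tcp [ 0.4764 -0.3126  0.1898] y [0.232 0.973 0.001] x [-0.973  0.232  0.001] tpx [321. 325.]
driver 0.91 [310. 205.] 285 338 170 240 [ 0.4436 -0.3099  0.112 ] tool [ 0.811 -0.126  1.946]
wrist [49.5992  0.455  -0.3245] mean12 [48.1945  0.4576 -0.325 ] std [8.169e-01 2.900e-03 4.000e-04]
wrist [108.3122   0.4525  -0.314 ] mean12 [99.6303  0.4522 -0.3138] std [4.9502e+00 5.0000e-04 5.0000e-04]
wrist [107.8418   0.453   -0.314 ] mean12 [100.2445   0.4528  -0.314 ] std [6.7148e+00 5.0000e-04 5.0000e-04]
```

View pics/w7c.png

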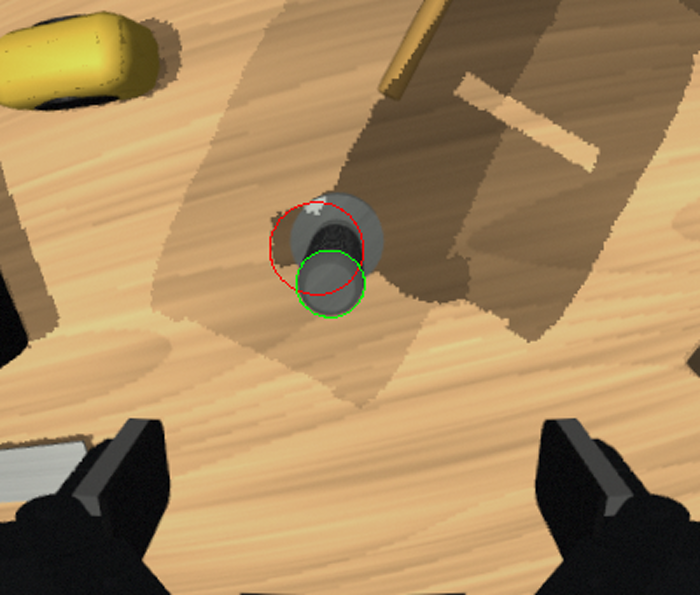

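The driver's top is fitted at (0.4527, −0.314); it stands upright at crop (330,283).

Request:
play_rows(
  motion=[
    [[0.57,-0.17,0],0],
    [[0,0,0],0],
    [[0,0,0.8],0],
    [[0,0,0.8],0],
    [[0,0,0.8],0],
    [[0,0,0.34],0],
    [[0,0,0],0],
    [[0,0,0],0],
  ],
)

```text
clock: 13.3
tcp_pos: [0.4535, -0.315, 0.0811]
tool_rot: [0.0, 0.117, 0.993, -0.0]
wrist_force: [1.3, -0.8, 0.4]
grip_width: 0.0856
finger_force: 0.0
```

Request:
play_rows(
  motion=[
    [[0,0,0],0],
    [[0,0,0],0],
    [[0,0,0],0],
    [[0,0,0],0],
    [[0,0,0],0],
    [[0,0,0],0],
    [[0,0,0],0],
    [[0,0,0],0],
    [[0,0,0],0],
    [[0,0,0],0],
  ],
  fingers=1,
  newtons=80,
)

```text
clock: 14.3
tcp_pos: [0.453, -0.315, 0.0808]
tool_rot: [0.0, 0.117, 0.993, -0.0]
wrist_force: [-1.2, 1.8, 5.6]
grip_width: 0.0202
finger_force: 77.9
```

Request:
play_rows(
  motion=[
    [[0,0,-0.2],0],
    [[0,0,-0.7],0],
    [[0,0,-0.9],0],
    [[0,0,-0.9],0],
    [[0,0,-0.7],0],
    [[0,0,0],0],
    [[0,0,0],0],
  ],
)

```text
clock: 15.0
tcp_pos: [0.4525, -0.3147, 0.2162]
tool_rot: [0.0, 0.117, 0.993, 0.0]
wrist_force: [-0.1, 0.3, -4.8]
grip_width: 0.0203
finger_force: 78.7
```

Request:
play_rows(
  motion=[
    [[0.04,0.45,0],0],
    [[0.08,0.96,0],0],
    [[0.08,0.96,0],0],
    [[0.08,0.96,0],0],
    [[0.08,0.96,0],0],
    [[0.08,0.96,0],0],
    [[0.08,0.96,0],0],
    [[0.08,0.96,0],0],
    [[0.04,0.5,0],0],
    [[0,0,0],0],
    [[0,0,0],0],
    [[0,0,0],0],
  ],
)

```text
clock: 16.2
tcp_pos: [0.4988, -0.011, 0.2156]
tool_rot: [-0.001, 0.117, 0.993, 0.0]
wrist_force: [0.0, -1.2, -3.2]
grip_width: 0.0203
finger_force: 79.1
```

```bash
python3 - <<'E'
from fit import *
s=ctrl.read_state();print(np.round(s['wrist_force'],2),np.round(s['wrist_torque'],3))
im,ci,t,T=look('driver',t0:=.2,'w8.png')
fz=t[2]-.0808
for z,r in((fz+.112,.011),(fz+.014,.022)):
    v=fit(im,'wrist',ci,t[:2],z=z,rs=(r,),span=.008)
    print(np.round((T.T@(np.array([v[1],v[2],0])-t*[1,1,0]))[:2]*1000,1))
# tilt / foot from scene and side
for c in('scene','side'):
    I=cams.snapshot(c)
    for z,r in((fz+.014,.022),(fz,.022)): fit(I,c,CI(c),t[:2],z=z,rs=(r,),span=.008)
E
```

```text
[ 0.   -1.21 -3.22] [-0.018 -0.014  0.011]
tcp [ 0.4988 -0.011   0.2156] y [ 0.233  0.972 -0.   ] x [-0.972  0.233  0.001] tpx [322. 325.]
driver 0.83 [323. 307.] 282 361 223 395 [ 0.4994 -0.0111  0.2   ] tool [-0.016  0.001  0.391]
wrist [ 8.45843e+01  4.94800e-01 -1.05000e-02] mean12 [ 7.28488e+01  4.95000e-01 -1.04000e-02] std [4.9798e+00 5.0000e-04 5.0000e-04]
[ 4.  -0.4]
wrist [ 7.8535e+01  4.9980e-01 -1.1000e-02] mean12 [ 7.47077e+01  4.98800e-01 -1.08000e-02] std [2.5966e+00 1.1000e-03 5.0000e-04]
[-1.   0.2]
scene [ 6.18443e+01  5.06800e-01 -1.70000e-02] mean12 [ 6.11942e+01  5.06600e-01 -1.73000e-02] std [3.592e-01 2.000e-04 9.000e-04]
scene [ 6.39488e+01  4.97300e-01 -9.50000e-03] mean12 [ 6.37303e+01  4.97300e-01 -9.40000e-03] std [0.1323 0.0005 0.0005]
side [ 7.43765e+01  4.99300e-01 -1.50000e-02] mean12 [ 7.41841e+01  4.99100e-01 -1.50000e-02] std [0.0801 0.0004 0.0007]
side [ 7.67175e+01  4.98800e-01 -1.15000e-02] mean12 [ 7.64749e+01  4.99100e-01 -1.12000e-02] std [0.1544 0.0005 0.0006]
```

```bash
python3 - <<'E'
from fit import *
s=ctrl.read_state();t=s['tcp_pos'];fz=t[2]-.0808
L=lambda n:cv2.cvtColor(cv2.imread('pics/'+n),cv2.COLOR_BGR2RGB)
for c in('scene','side'):
    I=cams.snapshot(c);ci=CI(c)
    for m in cams.masks_of(c,'driver')[:2]:
        M=m['region'];ys,xs=np.where(M)
        print(c,round(m['score'],2),xs.min(),xs.max(),ys.min(),ys.max())
        for dz in (.02,.035,.05,.095,.1,.105,.11):
            p=proj(c,[t[0],t[1],fz+dz],ci);r=int(round(p[1]))
            q=np.where(M[r])[0] if 0<=r<480 else []
            if len(q): print(dz,np.round(p,1),'mask mid',(q.min()+q.max())/2,len(q))
im=L('w8.png');ci=CI('wrist')
print('top drift vs z')
for z in (.107,.110,.112,.114): 
    v=fit(im,'wrist',ci,t[:2],z=fz+z,rs=(.011,),span=.006)
E
```

```text
scene 0.88 284 300 175 217
0.02 [291.9 206.8] mask mid 292.0 17
0.035 [291.7 202.3] mask mid 292.0 11
0.05 [291.4 197.7] mask mid 291.5 10
0.095 [290.7 183.2] mask mid 291.5 6
0.1 [290.7 181.6] mask mid 291.0 7
0.105 [290.6 179.9] mask mid 291.0 7
0.11 [290.5 178.3] mask mid 290.5 6
side 0.81 267 290 223 251
0.02 [278.8 234.6] mask mid 278.5 22
0.035 [278.4 228.2] mask mid 278.0 13
top drift vs z
wrist [ 8.66042e+01  4.97700e-01 -1.08000e-02] mean12 [ 7.33077e+01  4.98600e-01 -1.07000e-02] std [5.907e+00 1.100e-03 3.000e-04]
wrist [ 9.47352e+01  4.96200e-01 -1.03000e-02] mean12 [ 7.38642e+01  4.96500e-01 -1.04000e-02] std [8.2576e+00 7.0000e-04 4.0000e-04]
wrist [ 8.42969e+01  4.95200e-01 -9.80000e-03] mean12 [ 7.26409e+01  4.95300e-01 -1.01000e-02] std [5.811e+00 5.000e-04 5.000e-04]
wrist [ 8.2389e+01  4.9420e-01 -1.0300e-02] mean12 [ 7.23484e+01  4.93900e-01 -9.80000e-03] std [5.3139e+00 4.0000e-04 7.0000e-04]
```

Request:
play_rows(
  motion=[
    [[-0.01,0.03,0.4],0],
    [[0,0,0.3],0],
    [[0,0,0.06],0],
    [[0,0,0],0],
    [[0,0,0],0],
  ],
)

```text
clock: 17.1
tcp_pos: [0.5002, -0.0096, 0.1862]
tool_rot: [0.0, 0.117, 0.993, 0.0]
wrist_force: [0.7, 1.0, -3.4]
grip_width: 0.0205
finger_force: 79.0
```

Request:
play_rows(
  motion=[
    [[0,0,0.02],0],
    [[0,0,0.02],0],
    [[0,0,0.02],0],
    [[0,0,0.02],0],
    [[0,0,0.02],0],
    [[0,0,0],0],
    [[0,0,0],0],
  ],
)

```text
clock: 17.8
tcp_pos: [0.5, -0.0095, 0.1819]
tool_rot: [-0.0, 0.117, 0.993, 0.0]
wrist_force: [0.4, 0.3, -3.0]
grip_width: 0.0199
finger_force: 79.0
```

Request:
play_rows(
  motion=[
    [[0,0,0.02],0],
    [[0,0,0.02],0],
    [[0,0,0.02],0],
    [[0,0,0.02],0],
    [[0,0,0],0],
    [[0,0,0],0],
  ],
)

```text
clock: 18.4
tcp_pos: [0.5001, -0.0096, 0.1788]
tool_rot: [0.0, 0.117, 0.993, 0.0]
wrist_force: [0.7, -0.1, -0.4]
grip_width: 0.0202
finger_force: 79.4
```

Request:
play_rows(
  motion=[
    [[0,0,0.02],0],
    [[0,0,0.02],0],
    [[0,0,0.02],0],
    [[0,0,0],0],
    [[0,0,0],0],
  ],
)

```text
clock: 18.9
tcp_pos: [0.5001, -0.0096, 0.1764]
tool_rot: [0.0, 0.117, 0.993, 0.0]
wrist_force: [1.0, -0.5, 3.6]
grip_width: 0.0203
finger_force: 79.8
```

Request:
play_rows(
  motion=[
    [[0,0,0.02],0],
    [[0,0,0.02],0],
    [[0,0,0],0],
    [[0,0,0],0],
  ],
)

```text
clock: 19.3
tcp_pos: [0.5001, -0.0095, 0.1748]
tool_rot: [0.0, 0.117, 0.993, 0.0]
wrist_force: [1.0, -1.7, 4.9]
grip_width: 0.0205
finger_force: 80.0
```

Request:
play_rows(
  motion=[
    [[0,0,0.02],0],
    [[0,0,0.02],0],
    [[0,0,0],0],
    [[0,0,0],0],
  ],
)

```text
clock: 19.7
tcp_pos: [0.5001, -0.0095, 0.1733]
tool_rot: [0.0, 0.117, 0.993, 0.0]
wrist_force: [2.4, 0.7, 6.4]
grip_width: 0.0202
finger_force: 80.2
```

Request:
play_rows(
  motion=[
    [[0,0,0.02],0],
    [[0,0,0.02],0],
    [[0,0,0],0],
    [[0,0,0],0],
  ],
)

```text
clock: 20.1
tcp_pos: [0.5001, -0.0096, 0.1718]
tool_rot: [0.0, 0.117, 0.993, 0.0]
wrist_force: [1.9, -0.3, 8.5]
grip_width: 0.0203
finger_force: 80.4
```

Request:
play_rows(
  motion=[
    [[0,0,0.02],0],
    [[0,0,0.01],0],
    [[0,0,0],0],
    [[0,0,0],0],
  ],
)

```text
clock: 20.5
tcp_pos: [0.5002, -0.0096, 0.1707]
tool_rot: [0.0, 0.117, 0.993, 0.0]
wrist_force: [0.1, 0.1, 10.2]
grip_width: 0.0201
finger_force: 80.5
```

Request:
play_rows(
  motion=[
    [[0,0,0.02],0],
    [[0,0,0.01],0],
    [[0,0,0],0],
    [[0,0,0],0],
  ],
)

```text
clock: 20.9
tcp_pos: [0.5002, -0.0095, 0.1697]
tool_rot: [0.001, 0.117, 0.993, 0.0]
wrist_force: [0.3, -0.2, 10.4]
grip_width: 0.0198
finger_force: 80.6
```

Request:
play_rows(
  motion=[
    [[0,0,0.02],0],
    [[0,0,0.01],0],
    [[0,0,0],0],
    [[0,0,0],0],
  ],
)

```text
clock: 21.3
tcp_pos: [0.5003, -0.0096, 0.1686]
tool_rot: [0.001, 0.117, 0.993, 0.0]
wrist_force: [-0.6, -0.4, 12.4]
grip_width: 0.02
finger_force: 80.7
```

Request:
play_rows(
  motion=[
    [[0,0,0.015],0],
    [[0,0,0.01],0],
    [[0,0,0],0],
    [[0,0,0],0],
  ],
)

```text
clock: 21.7
tcp_pos: [0.4997, -0.0094, 0.167]
tool_rot: [-0.0, 0.117, 0.993, 0.0]
wrist_force: [-0.9, 1.2, 8.7]
grip_width: 0.02
finger_force: 80.4
```

Request:
play_rows(
  motion=[
    [[0,0,0.015],0],
    [[0,0,0.01],0],
    [[0,0,0],0],
    [[0,0,0],0],
  ],
)

```text
clock: 22.1
tcp_pos: [0.4998, -0.0094, 0.1662]
tool_rot: [-0.0, 0.117, 0.993, 0.0]
wrist_force: [-1.0, 0.9, 10.1]
grip_width: 0.0204
finger_force: 80.6
```

The push dropped by about 4 N, so it snapped in. I'll press slightly more to make sure the flange is flush.

Request:
play_rows(
  motion=[
    [[0,0,0.015],0],
    [[0,0,0.015],0],
    [[0,0,0],0],
    [[0,0,0],0],
  ],
)

```text
clock: 22.5
tcp_pos: [0.4998, -0.0094, 0.1652]
tool_rot: [-0.0, 0.117, 0.993, 0.0]
wrist_force: [-1.1, 0.2, 11.7]
grip_width: 0.0202
finger_force: 80.9
```

Request:
play_rows(
  motion=[
    [[0,0,0.015],0],
    [[0,0,0.01],0],
    [[0,0,0],0],
    [[0,0,0],0],
    [[0,0,0],0],
  ],
)

```text
clock: 23.0
tcp_pos: [0.4998, -0.0094, 0.1643]
tool_rot: [0.0, 0.117, 0.993, 0.0]
wrist_force: [-2.3, 1.1, 14.1]
grip_width: 0.0204
finger_force: 81.0
```

Request:
play_rows(
  motion=[
    [[0,0,-0.05],0],
    [[0,0,-0.05],0],
    [[0,0,-0.05],0],
    [[0,0,0],0],
    [[0,0,0],0],
  ],
)

```text
clock: 23.5
tcp_pos: [0.4996, -0.0095, 0.1696]
tool_rot: [-0.0, 0.117, 0.993, 0.0]
wrist_force: [-1.9, 0.3, 2.1]
grip_width: 0.0204
finger_force: 79.8
```

Request:
play_rows(
  motion=[
    [[0,0,-0.02],0],
    [[0,0,-0.02],0],
    [[0,0,0],0],
    [[0,0,0],0],
  ],
)

```text
clock: 23.9
tcp_pos: [0.4999, -0.0096, 0.1713]
tool_rot: [-0.0, 0.117, 0.993, 0.0]
wrist_force: [-1.5, 1.0, -1.2]
grip_width: 0.0202
finger_force: 79.4
```

Request:
play_rows(
  motion=[
    [[0,0,-0.2],0],
    [[0,0,-0.5],0],
    [[0,0,-0.6],0],
    [[0,0,0],0],
    [[0,0,0],0],
  ],
)

```text
clock: 24.4
tcp_pos: [0.4999, -0.0096, 0.2233]
tool_rot: [0.0, 0.117, 0.993, 0.0]
wrist_force: [0.1, -0.3, -4.6]
grip_width: 0.02
finger_force: 79.1
```

Request:
play_rows(
  motion=[
    [[-0.04,-0.45,0],0],
    [[-0.08,-0.96,0],0],
    [[-0.08,-0.96,0],0],
    [[-0.08,-0.96,0],0],
    [[-0.08,-0.96,0],0],
    [[-0.08,-0.96,0],0],
    [[-0.08,-0.96,0],0],
    [[-0.08,-0.96,0],0],
    [[-0.04,-0.5,0],0],
    [[0,0,0],0],
    [[0,0,0],0],
  ],
)

```text
clock: 25.5
tcp_pos: [0.453, -0.3137, 0.2219]
tool_rot: [-0.001, 0.118, 0.993, 0.001]
wrist_force: [-0.5, 0.0, -3.6]
grip_width: 0.0204
finger_force: 79.2
```

```bash
python3 - <<'E'
from fit import *
for c in('scene','side'):
    I=cams.snapshot(c);ci=CI(c)
    for z in (.090,.093,.096,.100): fit(I,c,ci,(.500,-.0100),z=z,rs=(.019,),span=.004)
E
```

```text
scene [ 9.85161e+01  4.99500e-01 -6.00000e-03] mean12 [ 9.78603e+01  4.99400e-01 -6.20000e-03] std [4.009e-01 1.000e-03 2.000e-04]
scene [ 9.96774e+01  5.00500e-01 -6.50000e-03] mean12 [ 9.93635e+01  5.00700e-01 -6.90000e-03] std [0.1488 0.0015 0.0016]
scene [ 9.98232e+01  4.97000e-01 -1.10000e-02] mean12 [ 9.96539e+01  4.98900e-01 -1.09000e-02] std [0.0668 0.0027 0.002 ]
scene [ 9.96935e+01  5.00500e-01 -1.30000e-02] mean12 [ 9.93581e+01  5.00700e-01 -1.32000e-02] std [0.1993 0.0004 0.0006]
side [ 2.26733e+01  5.02000e-01 -1.05000e-02] mean12 [ 2.25352e+01  5.01800e-01 -1.05000e-02] std [0.0883 0.0005 0.0007]
side [ 2.32615e+01  4.99000e-01 -6.00000e-03] mean12 [ 2.28373e+01  5.00500e-01 -1.03000e-02] std [0.2108 0.0013 0.0036]
side [ 2.75062e+01  5.01000e-01 -6.00000e-03] mean12 [ 2.67924e+01  5.00700e-01 -6.40000e-03] std [0.378  0.0007 0.0004]
side [ 2.90756e+01  5.03000e-01 -7.00000e-03] mean12 [ 2.88182e+01  5.03100e-01 -7.00000e-03] std [0.1338 0.0006 0.0007]
```

Request:
play_rows(
  motion=[
    [[0,0,0.7],0],
    [[0,0,0.9],0],
    [[0,0,0.9],0],
    [[0,0,0.6],0],
    [[0,0,0.25],0],
    [[0,0,0],0],
    [[0,0,0],0],
  ],
)

```text
clock: 26.3
tcp_pos: [0.454, -0.3139, 0.0902]
tool_rot: [0.001, 0.117, 0.993, -0.0]
wrist_force: [-0.1, 0.4, -3.1]
grip_width: 0.0201
finger_force: 79.2
```

Request:
play_rows(
  motion=[
    [[0,0,0.12],0],
    [[0,0,0.08],0],
    [[0,0,0],0],
    [[0,0,0],0],
  ],
)

```text
clock: 26.7
tcp_pos: [0.4535, -0.3139, 0.0815]
tool_rot: [0.0, 0.117, 0.993, -0.0]
wrist_force: [-0.1, 0.4, -3.6]
grip_width: 0.0202
finger_force: 79.2
```

Request:
play_rows(
  motion=[
    [[0,0,0.02],0],
    [[0,0,0.01],0],
    [[0,0,0],0],
    [[0,0,0],0],
  ],
)

```text
clock: 27.1
tcp_pos: [0.4537, -0.314, 0.0808]
tool_rot: [0.0, 0.117, 0.993, -0.0]
wrist_force: [-1.2, 1.9, 6.3]
grip_width: 0.02
finger_force: 80.3
```

Request:
play_rows(
  motion=[
    [[0,0,0],0],
    [[0,0,0],0],
    [[0,0,0],0],
  ],
  newtons=20,
)

```text
clock: 27.4
tcp_pos: [0.4537, -0.314, 0.0808]
tool_rot: [0.0, 0.117, 0.993, -0.0]
wrist_force: [-0.4, 2.2, 6.0]
grip_width: 0.0203
finger_force: 80.3
```

Request:
play_rows(
  motion=[
    [[0,0,0],0],
    [[0,0,0],0],
    [[0,0,0],0],
    [[0,0,0],0],
    [[0,0,0],0],
    [[0,0,0],0],
    [[0,0,0],0],
  ],
  fingers=-1,
)

```text
clock: 28.1
tcp_pos: [0.4535, -0.3139, 0.08]
tool_rot: [-0.0, 0.117, 0.993, 0.0]
wrist_force: [-0.1, 1.2, -0.4]
grip_width: 0.0853
finger_force: 0.0
```

Request:
play_rows(
  motion=[
    [[0,0,-0.4],0],
    [[0,0,-0.8],0],
    [[0,0,-0.9],0],
    [[0,0,-0.7],0],
    [[0,0,0],0],
    [[0,0,0],0],
  ],
)

```text
clock: 28.7
tcp_pos: [0.4534, -0.3138, 0.1923]
tool_rot: [0.0, 0.117, 0.993, -0.0]
wrist_force: [-1.1, 0.7, -0.5]
grip_width: 0.0853
finger_force: 0.0
```

Request:
play_rows(
  motion=[
    [[-0.2,0.96,0],0],
    [[-0.2,0.96,0],0],
    [[-0.2,0.96,0],0],
    [[-0.2,0.96,0],0],
    [[-0.2,0.96,0],0],
    [[-0.2,0.96,0],0],
    [[-0.2,0.96,0],0],
    [[-0.2,0.96,0],0],
    [[0,0,0],0],
    [[0,0,0],0],
    [[0,0,0],0],
  ],
)

```text
clock: 29.8
tcp_pos: [0.5866, -0.0307, 0.1912]
tool_rot: [-0.001, 0.117, 0.993, 0.0]
wrist_force: [-0.1, -0.5, 0.1]
grip_width: 0.0851
finger_force: 0.0
```

```bash
python3 - <<'E'
from fit import *
im,ci,t,T=look('cap',.08,'w9.png')
for z in (.077,.081,.0845): fit(im,'wrist',ci,(.5000,-.0099),z=z,rs=(.028,))
fit(im,'wrist',ci,(.5000,-.0099),z=.074,rs=(.031,))
for z in (.093,.097,.1005): fit(im,'wrist',ci,(.5000,-.0099),z=z,rs=(.019,))
for c in('scene','side'):
    cams.snapshot(c);ci=CI(c)
    for m in cams.masks_of(c,'driver')[:1]:
        M=m['region'];print(c,round(m['score'],2))
        for dz in (.02,.05,.08,.1,.108):
            p=proj(c,[.4535,-.314,dz],ci);q=np.where(M[int(round(p[1]))])[0]
            if len(q): print(dz,np.round(p,1),(q.min()+q.max())/2,len(q))
E
```

```text
tcp [ 0.5866 -0.0307  0.1912] y [ 0.233  0.972 -0.   ] x [-0.972  0.233  0.002] tpx [322. 325.]
cap 0.81 [320. 107.] 276 365 68 152 [ 0.5012 -0.0106  0.08  ] tool [ 2.188 -0.01   2.784]
wrist [ 8.296e+01  5.010e-01 -1.040e-02] mean12 [ 7.5054e+01  5.0080e-01 -9.7000e-03] std [4.9482e+00 5.0000e-04 5.0000e-04]
wrist [ 8.37254e+01  5.00500e-01 -8.90000e-03] mean12 [ 7.83231e+01  5.00600e-01 -9.40000e-03] std [2.7121e+00 8.0000e-04 5.0000e-04]
wrist [ 8.92991e+01  5.03000e-01 -9.40000e-03] mean12 [ 8.43138e+01  5.02000e-01 -9.40000e-03] std [1.9108e+00 1.2000e-03 5.0000e-04]
wrist [ 1.0414e+02  5.0100e-01 -1.0400e-02] mean12 [ 9.33051e+01  5.00800e-01 -1.03000e-02] std [7.5019e+00 5.0000e-04 5.0000e-04]
wrist [ 5.47213e+01  5.01000e-01 -1.04000e-02] mean12 [ 4.83845e+01  5.01000e-01 -1.02000e-02] std [3.348e+00 5.000e-04 5.000e-04]
wrist [ 5.12758e+01  5.01500e-01 -1.04000e-02] mean12 [ 4.62767e+01  4.98500e-01 -8.10000e-03] std [2.445e+00 3.400e-03 2.300e-03]
wrist [ 4.61044e+01  4.95500e-01 -5.40000e-03] mean12 [ 4.50379e+01  4.97100e-01 -5.40000e-03] std [0.8526 0.0032 0.002 ]
scene 0.65
0.02 [182.2 289.4] 183.0 17
0.05 [179.7 281.7] 180.0 9
0.08 [177.1 273.6] 177.5 10
0.1 [175.3 268.1] 176.0 9
0.108 [174.6 265.8] 175.5 10
side 0.85
0.02 [277.1 437.8] 277.5 28
0.05 [276.3 427.8] 276.5 18
0.08 [275.4 417.3] 274.0 17
0.1 [274.7 410. ] 274.5 16
0.108 [274.5 407. ] 274.0 15
```

```bash
python3 -c "
from rig import ctrl
print(ctrl.close_job())"
```

```text
the job is handed in; nothing more can be done
None
```

The job is handed in, no verdict returned: the cap snapped in with a push peaking at about 18 N and measures flush and centred on the hub, the driver stands upright on the bench with the gripper clear, and I steered clear of the glue bottle and jar but did not re-check them.

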